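Unlink the tall chock and chock the sanding drums

TASK

The three sanding drums lie loose on the bench and could roll away. Lift the tall chock straight up out of the linked strip of chocks, leaving the low chocks standing where they are; roll the drums together against the steel bench stop without lifting them, and stand the tall chock on the bench up against the last drum, about the middle of its length, slope towards the drum and square to it, so that the row is closed up tight and cannot roll apart. Leave everything else on the bench alone.

Things in the scene. Friction and masses are not known exactly. Their poses are not given: they have to be found in the camera images.
- tall_chock: tall chock: the one tall beech wedge in the strip, 90 mm long (x), 46 wide (y), 75 high, 0.25 kg. Origin: middle of its underside, z up. Toe 6 mm high at x = -45; from it a flat 55 degree slope rises to x = +3, then a flat top to the upright back at x = +45. Sides upright; above the low chocks they are bare and can be gripped across y. Slope touching a drum, its origin is 66 mm from the drum's axis
- low_chock_a: low chock at the -y end of the strip: beech wedge 90 mm long (x), 46 wide (y), 24 high, 0.1 kg, loose; axes and origin as the tall chock. Each chock has a dovetail tongue, 12 mm long and 22 high, at the middle of its +y side, which sits with 1.5 mm of play in the socket of the next chock to +y. Four chocks 46 mm apart, all facing alike
- low_chock_b: low chock in one of the two inner places of the strip; the tall chock has the other. The same shape as low_chock_a. The dovetails let a chock out of the strip only upwards; the tall chock is free of its neighbours once raised 24 mm
- low_chock_c: low chock at the +y end of the strip, its tongue free; the same shape as low_chock_a
- bench_stop: bench stop: dark steel angle bolted to the bench, 180 mm long (x), 50 high; its upright face looks to its -y. Origin on the bench at the middle of the foot of that face. The drums lie on its -y side, axes about along its x; closed up tight against it, their axes are at y = -32, -96 and -160 mm in its frame
- drum_a: drum nearest the stop: rubber sanding drum in a dark brown abrasive sleeve, lying on its side, 64 mm in diameter, 120 long, with a steel shank 22 mm out of its -x end and a nut and stud 22 mm out of the other; 0.4 kg, rolls freely. Origin: middle of its axis, 32 mm above the bench; x along the axis
- drum_b: middle drum, the same as drum_a, a few centimetres from it
- drum_c: last drum, farthest from the stop, the same as drum_a; it must be rolled 60 to 95 mm towards the stop. Once the drums touch they rub on one another, and closing them up takes a push of up to about 15 N
- wrench: steel spanner 180 mm long lying between the strip and the drums; not part of the job, leave it
- cleaning_stick: tan crepe-rubber stick for cleaning belts, 200 x 36 x 36 mm, lying beyond the drums; leave it
- spare_sleeve: spare abrasive sleeve, an upright brown tube 77 mm in diameter and 115 mm high, beyond the strip; leave it
- frame_part: aluminium tube with two end plates and small black wheels, 182 mm long, 85 mm high, beyond the strip and the drums; leave it

How it is judged:
By the outcome, as a careful person would: the job done as asked, in the order asked, and still so for the second after the job is handed in, with the robot touching nothing.
It also fails if it takes over 59 s, if anything falls off the work surface, if the arm or the gripper's body presses on something with over 40 N, if the wrist force passes 120 N, or if a joint passes its speed limit or range.

ROBOT

A 6-joint arm with a two-finger parallel gripper is mounted at the origin on the work surface. World frame = base frame: x ahead of the robot, y to its left, z up, the work surface at z = 0. Lengths are in m, angles in rad, forces in N, time in s.
With the tool pointing down it reaches from about 0.35 to 0.8 m from the base axis. Payload 7.3 kg.
Tool frame: the origin (TCP) lies at the very end of the fingers, on their centre line; the grasp point (between the pads) lies 19 mm behind it (grasp_offset is the distance from the TCP to the grasp point, in m); z points along the fingers, y is the direction in which the jaws open and shut (so a half turn about z gives the same grasp; the last joint's range is limited). The gripper opens to 85 mm and grips with 20 to 120 N. Pads are 22 mm wide; open, the fingers measure 114 mm over their backs; the gripper's body (76 mm by 85 mm) begins 54 mm behind the grasp point. The pads swing forward as they close: fully open they stand 13 mm farther back than shut.
Start: joints at [-1.4, 0.342, 1.524, -0, 1.275, -0.146], TCP at [0.164, -0.499, 0.207] pointing down, gripper open.
Joint ranges: [-2.53, 2.53], [-0.77, 2.02], [0.04, 2.7], [-1, 4.14], [0.28, 2.66], [-3.11, 3.11]. Speed limits (rad/s): [2.57, 2.57, 3.14, 3.14, 3.14, 3.14].

INTERFACE

Orientations are given as a rotation vector (axis times angle).
In Python, from rig import * gives the robot as it stands.
- The arm moves only by the shell command python3 -m creep 'ROWS'. ROWS is JSON, a list of rows, each an object with "offset": the shift along the tool's x, y, z in cm, a list of three; "turn": the turn about the tool's z in degrees; "hand": the gripper's target within -1 to 1 (shut at 1, half-way at 0, fully open at -1). In form: [{"offset": [x, y, z], "turn": turn, "hand": hand}, ...]. A call has 1 to 12 rows; each row is the pose to reach, as a shift and turn from the pose measured when the call began, along the tool's axes at that moment; what a row does not reach only later rows make up. A row lasts 1/10 s, in which the tool goes at most 50 mm and 8.59 degrees, less where a joint would pass 70% of its speed; a pose out of reach is approached as far as the arm can. A call with a gripper value outside its range is refused whole. The fingers move at their own pace and stop on an object; the grip force is fixed at half the most. Time passes only in rows, so rows that repeat a pose let the fingers close. It gives the time, the measured TCP pose, the force and the opening at its end, in the units of the state.
- read_state(): the state, without advancing time (a new reading comes with each control period).
- get_image(name): name is "side" or "top"; returns a dict with "frame" (384x512x3 uint8, blue, green, red), "camera_matrix" (3x3 intrinsics, pixels), "distortion" ([k1, k2, p1, p2, k3] as OpenCV has them; the pictures are not rectified), "view" (4x4, takes a point from world to camera coordinates). Camera axes: x right, y up, looking along -z (the intrinsics and any distortion apply to the point x, -y, -z); pixel columns grow to the right and rows downward; lengths in m; the calibration is good to about 2 mm. A picture is of the moment at which its call begins. There is no depth.
- finish_job(): hands the job in, once; it reports no verdict.
The state is a dict: "clock": time; "q": joint angles; "joint_velocities": joint speeds; "joint_torque": joint torques, N m; "ee_pos": TCP position; "tool_rot": TCP orientation; "ft_force": force on the tool from outside, world axes, zero at the start; "wrist_torque": the same for the moment, N m; "finger_gap": opening from 0.0 (shut) to 1.0 (fully open).
Only numpy, scipy, OpenCV 4.12 (cv2) and the standard library are available. Lean on these libraries where they do the work, as an engineer would, in place of code of your own. Each camera call takes 0.05 s, during which the arm holds its last target. There are 200 camera calls.

## Working session

There is one attempt and no reset: what is moved stays moved. The work goes in short steps, Python scripts to look and compute and a shell command to move; the robot and the scene stay as the last step left them, time stands still between calls to the robot, and variables do not carry over. Pictures are saved under pics/ and viewed, about 8 in all and at most 12, crops included, and the job is handed in when it is done.

```bash
mkdir -p pics
cat > h.py <<'E'
from rig import *
import numpy as np, cv2
def snap(cam,name):
    d=get_image(cam); cv2.imwrite(f'pics/{name}.png',d['frame']); np.savez(f'pics/{name}.npz',K=d['camera_matrix'],D=d['distortion'],V=d['view']); return d
def load(name):
    z=np.load(f'pics/{name}.npz'); return dict(camera_matrix=z['K'],distortion=z['D'],view=z['V'],frame=cv2.imread(f'pics/{name}.png'))
def ray(d,uv):
    K=np.array(d['camera_matrix'],float);D=np.array(d['distortion'],float);V=np.array(d['view'])
    p=cv2.undistortPoints(np.array(uv,float).reshape(-1,1,2),K,D).reshape(-1,2)
    R=V[:3,:3];c=-R.T@V[:3,3]
    return c,np.c_[p[:,0],-p[:,1],-np.ones(len(p))]@R
def onz(d,uv,z):
    c,r=ray(d,uv); z=np.broadcast_to(z,len(r)); return c+r*((z-c[2])/r[:,2])[:,None]
def proj(d,P):
    V=np.array(d['view']);P=np.array(P,float).reshape(-1,3)@V[:3,:3].T+V[:3,3]
    P=P*[1,-1,-1]
    return cv2.projectPoints(P,np.zeros(3),np.zeros(3),np.array(d['camera_matrix'],float),np.array(d['distortion'],float))[0].reshape(-1,2)
E
python3 - <<'E'
from h import *
a=snap('top','t0');b=snap('side','s0')
for d in(a,b):
    c,r=ray(d,[[256,192]]);print(c,r/np.linalg.norm(r))
s=read_state();print(s['ee_pos'],s['tool_rot'],s['clock'],s['finger_gap'])
f=np.vstack([a['frame'],b['frame']])
cv2.imwrite('pics/t0b.png',cv2.resize(a['frame'],(800,600),interpolation=cv2.INTER_CUBIC))
cv2.imwrite('pics/s0b.png',cv2.resize(b['frame'],(800,600),interpolation=cv2.INTER_CUBIC))
E
```

```text
[ 0.45818679 -0.02642991  1.46693433] [[ 0.08665727  0.02187634 -0.99599796]]
[0.09767291 0.79524484 0.83551451] [[ 0.40580101 -0.65635376 -0.63602301]]
[ 0.16351599 -0.49849062  0.20612068] [-3.10094641e+00 -4.95360953e-01  4.21317067e-05] 0.1 1.0008646010027915
```

View pics/t0b.png

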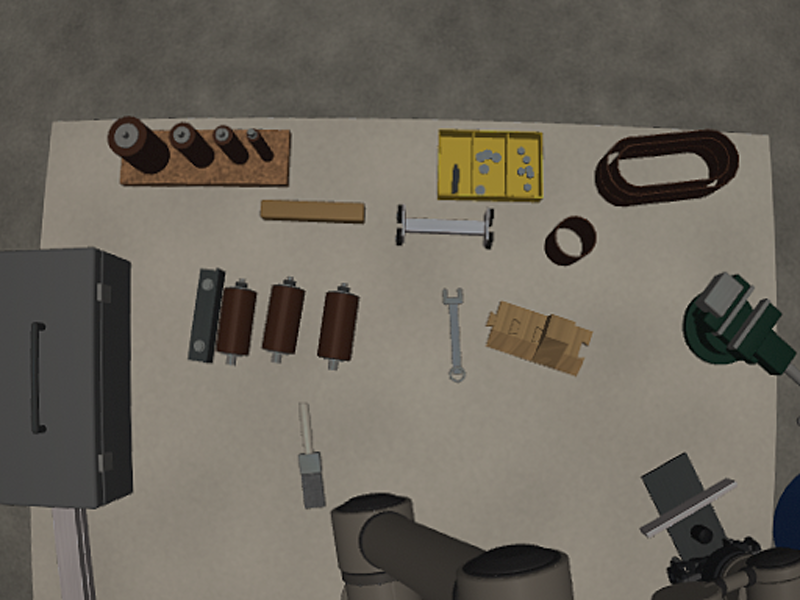

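View pics/s0b.png

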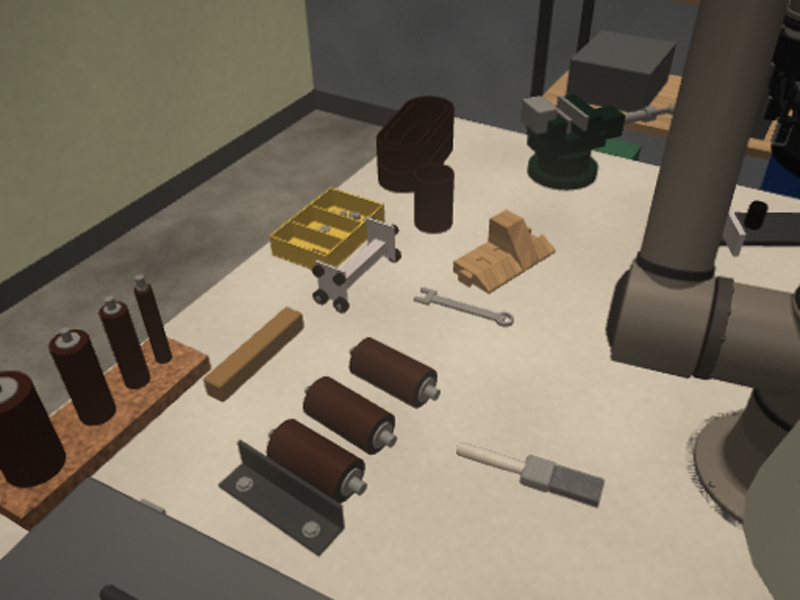

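The top view (800×600 scale) shows the stop at about (207,315), the drums at about (236,320), (284,318) and (339,325), and the spanner at (454,335). The strip is at about (540,338), with the tall chock near (560,338). In the side view the tall chock is at (512,240).

Run:
```python
from h import *
a=cv2.imread('pics/t0.png');b=cv2.imread('pics/s0.png')
A=cv2.resize(a[180:250,300:390],(800//2*1,311),interpolation=cv2.INTER_CUBIC)
B=cv2.resize(b[120:200,280:370],(400,356),interpolation=cv2.INTER_CUBIC)[:311]
C=cv2.resize(a[165:245,115:235],(430,287),interpolation=cv2.INTER_CUBIC)
D=cv2.resize(b[205:355,135:285],(287,287),interpolation=cv2.INTER_CUBIC)
o=np.zeros((600,800,3),np.uint8);o[:311,:400]=A;o[:311,400:]=B;o[313:,:430]=C;o[313:,440:727]=D
o=np.clip(o*1.6,0,255).astype(np.uint8)
cv2.imwrite('pics/z0.png',o)
```

```text
(no output)
```

View pics/z0.png

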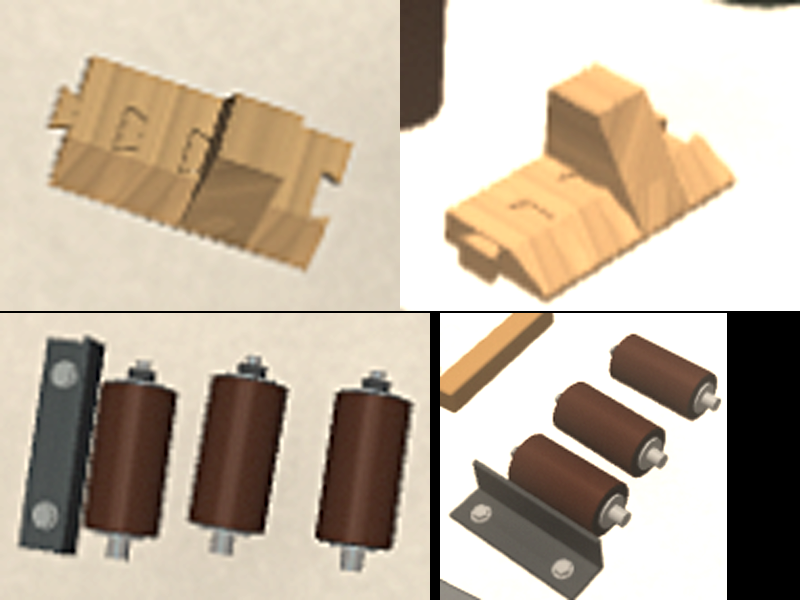

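The crops show the strip's tongue pointing image-left (+y) and the slopes facing image-down, towards the robot. The tall chock's top face in crop A has corners at about (238,95), (303,117), (280,178) and (217,160). The drums run along about world x.

Run:
```python
from h import *
a=load('t0');b=load('s0')
A=lambda p:np.array(p,float)/(400/90)+[300,180]
tc=onz(a,A([(238,95),(303,117),(280,178),(217,160)]),.075)
print('tall top',tc.round(4))
ex=(tc[0]+tc[1]-tc[2]-tc[3])/2; ey=(tc[0]+tc[3]-tc[1]-tc[2])/2
print('lens',np.linalg.norm(ex),np.linalg.norm(ey),'ang ex',np.degrees(np.arctan2(ex[1],ex[0])),'ey-90',np.degrees(np.arctan2(ey[1],ey[0]))-90)
toe=onz(a,A([(50,185),(305,270)]),.003);v=toe[0]-toe[1];print('toe',toe.round(4),np.linalg.norm(v),np.degrees(np.arctan2(v[1],v[0]))-90)
bk=onz(a,A([(93,57),(352,146)]),.024);v=bk[0]-bk[1];print('back',bk.round(4),np.linalg.norm(v),np.degrees(np.arctan2(v[1],v[0]))-90)
top=tc.mean(0);u=ex[:2]/np.linalg.norm(ex[:2]);print('origin from top',top[:2]-u*.024)
# side view check of tall top: B scale 4.444
B=lambda p:np.array(p,float)/(400/90)+[280,120]
tb=onz(b,B([(597-400,66),(646-400,88),(601-400,105),(548-400,93)]),.075);print('side tall top',tb.round(4), tb.mean(0))
# drums
hsv=cv2.cvtColor(a['frame'],cv2.COLOR_BGR2HSV)
m=((hsv[...,0]<15)|(hsv[...,0]>170))&(hsv[...,1]>90)&(hsv[...,2]<110)
m=m.astype(np.uint8);m[:165]=0;m[245:]=0;m[:,:130]=0;m[:,240:]=0
n,l,st,ce=cv2.connectedComponentsWithStats(m)
for i in range(1,n):
    if st[i,4]<200: continue
    cs,_=cv2.findContours((l==i).astype(np.uint8),cv2.RETR_EXTERNAL,cv2.CHAIN_APPROX_NONE)
    box=cv2.boxPoints(cv2.minAreaRect(cs[0]));P=onz(a,box,.032)
    L=[P[1]-P[0],P[2]-P[1]];L.sort(key=np.linalg.norm);w=L[1]*np.sign(L[1][0])
    print('drum',st[i,4],ce[i],P.mean(0).round(4),[np.linalg.norm(q).round(4) for q in L],np.degrees(np.arctan2(w[1],w[0])))
C=lambda p:np.array(p,float)/(430/120)+[115,165]
for z in(0.05,):
    e=onz(a,C([(104,343-313),(77,553-313)]),z);v=e[0]-e[1];print('stop edge',e.round(4),np.linalg.norm(v),np.degrees(np.arctan2(v[1],v[0])))
# spanner
m=(hsv[...,1]<40)&(hsv[...,2]>60)
s=read_state();print(cv2.Rodrigues(np.array(s['tool_rot']))[0].round(3))
```

```text
tall top [[ 0.5588 -0.2737  0.075 ]
 [ 0.5456 -0.3161  0.075 ]
 [ 0.5062 -0.3015  0.075 ]
 [ 0.517  -0.2606  0.075 ]]
lens 0.042899993597122495 0.04331844892467666 ang ex -18.905275270349446 ey-90 -16.06200879482803
toe [[ 0.501  -0.1604  0.003 ]
 [ 0.4473 -0.3335  0.003 ]] 0.18125995269238981 -17.252584835520153
back [[ 0.5856 -0.1857  0.024 ]
 [ 0.5301 -0.36    0.024 ]] 0.18299068531779572 -17.65418863993544
origin from top [ 0.50920008 -0.28017663]
side tall top [[ 0.5438 -0.3133  0.075 ]
 [ 0.5053 -0.3048  0.075 ]
 [ 0.5224 -0.2727  0.075 ]
 [ 0.5579 -0.2688  0.075 ]] [ 0.53232926 -0.2898792   0.075     ]
drum 845 [180.92899408 203.96686391] [0.5435 0.2248 0.032 ] [np.float64(0.0614), np.float64(0.1215)] -7.400133231033903
drum 823 [150.83110571 205.33535844] [0.5367 0.3159 0.032 ] [np.float64(0.0629), np.float64(0.121)] -5.330452892934078
drum 859 [215.89639115 208.23399302] [0.5332 0.1211 0.032 ] [np.float64(0.0613), np.float64(0.1226)] -6.320582015782823
stop edge [[0.6288 0.3352 0.05  ]
 [0.4564 0.3504 0.05  ]] 0.17305980138664273 -5.037802960842448
[[ 0.95   0.312 -0.   ]
 [ 0.312 -0.95   0.001]
 [ 0.    -0.001 -1.   ]]
```

```bash
python3 -m creep '[{"offset":[3.4,-0.7,0],"turn":-8.5,"hand":-1},{"offset":[6.8,-1.5,0],"turn":-17,"hand":-1},{"offset":[10.2,-2.2,0],"turn":-25.5,"hand":-1},{"offset":[13.6,-3,0],"turn":-34,"hand":-1},{"offset":[17,-3.7,0],"turn":-42.5,"hand":-1},{"offset":[20.5,-4.4,0],"turn":-51,"hand":-1},{"offset":[24,-5.2,0],"turn":-59.5,"hand":-1},{"offset":[27.4,-6,0],"turn":-68,"hand":-1},{"offset":[30.8,-6.7,0],"turn":-76.5,"hand":-1},{"offset":[34.2,-7.4,0],"turn":-85,"hand":-1},{"offset":[37.6,-8.2,0],"turn":-93.5,"hand":-1},{"offset":[41,-8.9,0],"turn":-102,"hand":-1}]'
python3 -m creep '[{"offset":[0,0,2],"turn":-8.5,"hand":-1},{"offset":[0,0,4],"turn":-17,"hand":-1},{"offset":[0,0,6],"turn":-25.5,"hand":-1},{"offset":[0,0,8],"turn":-34,"hand":-1},{"offset":[0,0,8.7],"turn":-42.3,"hand":-1},{"offset":[0,0,8.7],"turn":-42.3,"hand":-1},{"offset":[0,0,8.7],"turn":-42.3,"hand":-1}]'
cat >> h.py <<'E'
def st():
    s=read_state();R=cv2.Rodrigues(np.array(s['tool_rot'],float))[0]
    print('t',round(s['clock'],2),'p',np.round(s['ee_pos'],4),'yaw',np.degrees(np.arctan2(R[1,0],R[0,0])).round(2),'tilt',R[:2,2].round(3),'F',np.round(s['ft_force'],1),'gap',round(s['finger_gap'],3),'q6',round(s['q'][5],2))
    return s,R
def need(x,y,z,yaw):
    s,R=st(); d=R.T@(np.array([x,y,z])-s['ee_pos']);y0=np.degrees(np.arctan2(R[1,0],R[0,0]))
    print('offset cm',(d*100).round(2),'turn',round(-((yaw-y0+180)%360-180),2))
E
python3 -c "
from h import *
need(.525,-.286,.034,162.5)"
```

```text
clock: 1.3
ee_pos: [0.5263, -0.2851, 0.2058]
tool_rot: [-1.558, -2.726, -0.002]
ft_force: [0.4, -0.3, 0.1]
finger_gap: 1.002
clock: 2.0
ee_pos: [0.5263, -0.2849, 0.1189]
tool_rot: [-0.475, -3.104, -0.003]
ft_force: [0.8, -0.0, 0.9]
finger_gap: 0.997
t 2.0 p [ 0.5263 -0.2849  0.1189] yaw 162.59 tilt [-0.001  0.002] F [ 0.8 -0.   0.9] gap 0.997 q6 -1.89
offset cm [ 0.07 -0.15  8.49] turn 0.09
```

```bash
python3 -m creep '[{"offset":[0,-0.1,3],"turn":0,"hand":-1},{"offset":[0,-0.1,6],"turn":0,"hand":-1},{"offset":[0,-0.1,8],"turn":0,"hand":-1},{"offset":[0,-0.1,8.5],"turn":0,"hand":-1},{"offset":[0,-0.1,8.5],"turn":0,"hand":-1}]'
python3 - <<'E'
from h import *
st();b=snap('side','s1')['frame'];a=snap('top','t1')['frame']
B=cv2.resize(b[90:210,250:400],(500,400),interpolation=cv2.INTER_CUBIC)
A=cv2.resize(a[170:260,290:400],(300,245),interpolation=cv2.INTER_CUBIC)
o=np.zeros((400,800,3),np.uint8);o[:,:500]=B;o[:245,500:]=A
cv2.imwrite('pics/z1.png',np.clip(o*1.5,0,255).astype(np.uint8))
E
```

```text
clock: 2.5
ee_pos: [0.526, -0.2858, 0.0341]
tool_rot: [-0.478, -3.103, -0.003]
ft_force: [0.5, -0.2, 0.5]
finger_gap: 1.004
t 2.5 p [ 0.526  -0.2858  0.0341] yaw 162.48 tilt [-0.001  0.002] F [ 0.5 -0.2  0.5] gap 1.004 q6 -1.89
```

View pics/z1.png

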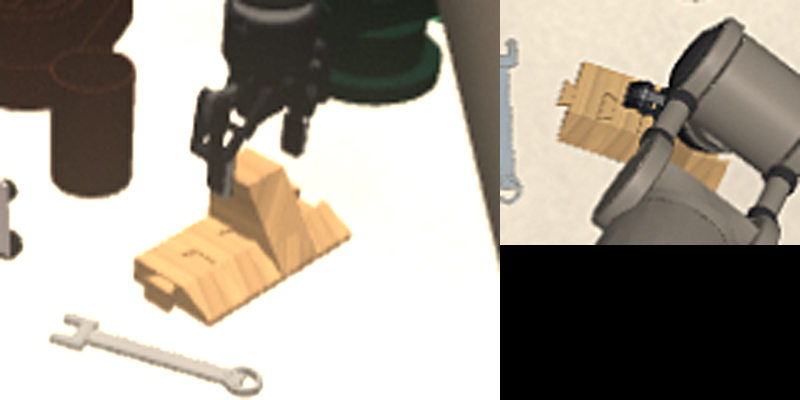

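The open fingers straddle the tall chock: the near finger is at (220,170) beside its +y face and the other is at (295,130) beyond it. Both are clear of the low chocks. Next I close the gripper and lift.

```bash
python3 -m creep '[{"offset":[0,0,0],"turn":0,"hand":1},{"offset":[0,0,0],"turn":0,"hand":1},{"offset":[0,0,0],"turn":0,"hand":1},{"offset":[0,0,0],"turn":0,"hand":1},{"offset":[0,0,0],"turn":0,"hand":1},{"offset":[0,0,0],"turn":0,"hand":1},{"offset":[0,0,0],"turn":0,"hand":1},{"offset":[0,0,0],"turn":0,"hand":1}]'
python3 -c "
from h import *
st()"
```

```text
clock: 3.4
ee_pos: [0.5273, -0.2865, 0.0366]
tool_rot: [0.477, 3.103, 0.0]
ft_force: [-0.4, 2.0, 5.4]
finger_gap: 0.52
t 3.4 p [ 0.5273 -0.2865  0.0366] yaw 162.52 tilt [ 0.002 -0.   ] F [-0.4  2.   5.4] gap 0.52 q6 -1.89
```

```bash
python3 -m creep '[{"offset":[0,0,-0.4],"turn":0,"hand":1},{"offset":[0,0,-0.8],"turn":0,"hand":1},{"offset":[0,0,-1.2],"turn":0,"hand":1},{"offset":[0,0,-1.6],"turn":0,"hand":1},{"offset":[0,0,-2],"turn":0,"hand":1},{"offset":[0,0,-2.4],"turn":0,"hand":1},{"offset":[0,0,-2.8],"turn":0,"hand":1},{"offset":[0,0,-3.4],"turn":0,"hand":1},{"offset":[0,0,-4.5],"turn":0,"hand":1},{"offset":[0,0,-6],"turn":0,"hand":1},{"offset":[0,0,-8],"turn":0,"hand":1},{"offset":[0,0,-9],"turn":0,"hand":1}]'
python3 - <<'E'
from h import *
st();b=snap('side','s2')['frame']
B=cv2.resize(b[70:210,230:400],(680,560),interpolation=cv2.INTER_CUBIC)
cv2.imwrite('pics/z2.png',np.clip(B*1.5,0,255).astype(np.uint8))
E
```

```text
clock: 4.6
ee_pos: [0.5279, -0.287, 0.1291]
tool_rot: [0.477, 3.1, -0.002]
ft_force: [0.3, -0.5, -2.8]
finger_gap: 0.517
t 4.6 p [ 0.5279 -0.287   0.1291] yaw 162.52 tilt [ 0.005 -0.002] F [ 0.3 -0.5 -2.8] gap 0.517 q6 -1.89
```

View pics/z2.png

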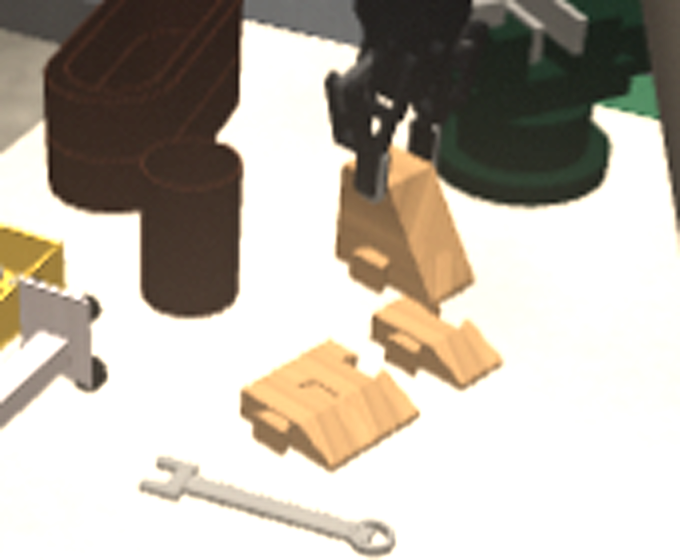

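The tall chock is clear of the strip at (400,220) and upright. The two low chocks at (330,405) and the one at (435,345) are standing where they were. Next I carry the tall chock over, turned to face the drums, and park it in line behind drum_c.

```bash
python3 -m creep '[{"offset":[0.9,2.4,0],"turn":8,"hand":1},{"offset":[1.8,4.8,0],"turn":16,"hand":1},{"offset":[2.7,7.2,0],"turn":24,"hand":1},{"offset":[3.6,9.6,0],"turn":32,"hand":1},{"offset":[4.5,12,0],"turn":40,"hand":1},{"offset":[5.4,14.4,0],"turn":48,"hand":1},{"offset":[6.3,16.8,0],"turn":56,"hand":1},{"offset":[7.2,19.2,0],"turn":64,"hand":1},{"offset":[8,21.6,0],"turn":72,"hand":1},{"offset":[8.8,24.1,0],"turn":78.5,"hand":1},{"offset":[8.8,24.1,0],"turn":78.5,"hand":1},{"offset":[8.8,24.1,0],"turn":78.5,"hand":1}]'
python3 - <<'E'
from h import *
need(.516,-.031,.038,84)
d=load('t0');h=cv2.cvtColor(d['frame'],cv2.COLOR_BGR2HSV)
m=((h[...,1]<45)&(h[...,2]>50)).astype(np.uint8);g=d['frame'][180:250,275:305].astype(int)
p=onz(d,np.array([[442,290],[465,290],[448,375],[467,378]])*.64,.003);print(p.round(3))
E
```

```text
clock: 5.85
ee_pos: [0.5167, -0.0308, 0.1291]
tool_rot: [2.326, 2.101, 0.004]
ft_force: [-0.1, -0.5, -1.2]
finger_gap: 0.516
t 5.85 p [ 0.5167 -0.0308  0.1291] yaw 84.2 tilt [ 0.006 -0.004] F [-0.1 -0.5 -1.2] gap 0.516 q6 -0.1
offset cm [-0.   -0.13  9.11] turn 0.2
[[ 0.607 -0.074  0.003]
 [ 0.608 -0.118  0.003]
 [ 0.445 -0.089  0.003]
 [ 0.44  -0.125  0.003]]
```

```bash
python3 -m creep '[{"offset":[0,0,3],"turn":0,"hand":1},{"offset":[0,0,6],"turn":0,"hand":1},{"offset":[0,0,8],"turn":0,"hand":1},{"offset":[0,0,8.8],"turn":0,"hand":1},{"offset":[0,0,9],"turn":0,"hand":1},{"offset":[0,0,9.1],"turn":0,"hand":1},{"offset":[0,0,9.1],"turn":0,"hand":1}]'
python3 -m creep '[{"offset":[0,0,0.1],"turn":0,"hand":1},{"offset":[0,0,0.2],"turn":0,"hand":1},{"offset":[0,0,0.2],"turn":0,"hand":1}]'
```

```text
clock: 6.55
ee_pos: [0.518, -0.0315, 0.0391]
tool_rot: [2.325, 2.1, 0.005]
ft_force: [0.1, -0.6, -1.8]
finger_gap: 0.516
clock: 6.85
ee_pos: [0.5182, -0.0315, 0.0374]
tool_rot: [2.324, 2.1, 0.006]
ft_force: [0.3, 0.1, -1.4]
finger_gap: 0.521
```

```bash
for i in 1 2 3; do python3 -m creep '[{"offset":[0,0,0.1],"turn":0,"hand":1},{"offset":[0,0,0.1],"turn":0,"hand":1}]' | grep -E 'pos|force'; done
```

```text
ee_pos: [0.5184, -0.0316, 0.0368]
ft_force: [-0.9, -0.9, 3.3]
ee_pos: [0.5185, -0.0316, 0.0368]
ft_force: [-2.6, 0.0, 9.1]
ee_pos: [0.5184, -0.0316, 0.0368]
ft_force: [-3.8, 0.8, 9.4]
```

```bash
python3 -m creep '[{"offset":[0,0,0],"turn":0,"hand":-1},{"offset":[0,0,0],"turn":0,"hand":-1},{"offset":[0,0,0],"turn":0,"hand":-1},{"offset":[0,0,0],"turn":0,"hand":-1},{"offset":[0,0,0],"turn":0,"hand":-1},{"offset":[0,0,0],"turn":0,"hand":-1},{"offset":[0,0,-2],"turn":0,"hand":-1},{"offset":[0,0,-5],"turn":0,"hand":-1},{"offset":[0,0,-9],"turn":0,"hand":-1},{"offset":[0,0,-12],"turn":0,"hand":-1},{"offset":[0,0,-12],"turn":0,"hand":-1}]'
python3 -m creep '[{"offset":[3,0,0],"turn":0,"hand":-0.2},{"offset":[6,0,0],"turn":0,"hand":-0.2},{"offset":[8,-0.1,0],"turn":0,"hand":-0.2},{"offset":[9.2,-0.1,0],"turn":0,"hand":-0.2},{"offset":[9.2,-0.1,0],"turn":0,"hand":-0.2},{"offset":[9.2,-0.1,0],"turn":0,"hand":-0.2}]'
python3 - <<'E'
from h import *
need(.526,.06,.016,84)
b=snap('side','s3')['frame']
B=cv2.resize(b[110:360,130:400],(756,600)[:2],interpolation=cv2.INTER_CUBIC)
cv2.imwrite('pics/z3.png',np.clip(B*1.4,0,255).astype(np.uint8))
E
```

```text
clock: 8.55
ee_pos: [0.5198, -0.0315, 0.1611]
tool_rot: [2.317, 2.095, 0.015]
ft_force: [-0.6, -0.0, 0.0]
finger_gap: 1.007
clock: 9.15
ee_pos: [0.5279, 0.0597, 0.1602]
tool_rot: [2.317, 2.096, 0.013]
ft_force: [0.7, -1.0, 0.1]
finger_gap: 0.6
t 9.15 p [0.5279 0.0597 0.1602] yaw 84.25 tilt [ 0.018 -0.007] F [ 0.7 -1.   0.1] gap 0.6 q6 0.08
offset cm [ 0.09 -0.45 14.41] turn 0.25
```

View pics/z3.png

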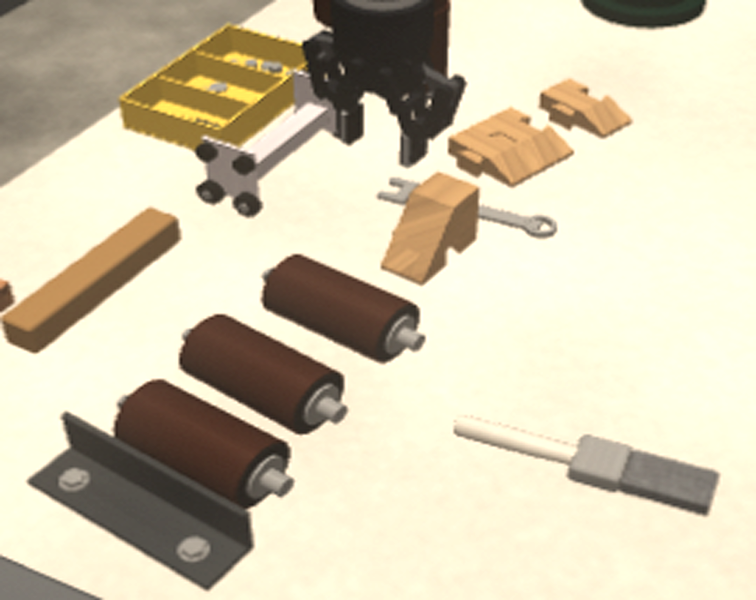

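The parked chock stands upright at (435,225), slope facing the drums. The drums are at (340,310), (262,370) and (200,440), and the spanner is untouched. Next I lower the half-open fingers behind drum_c and push slowly.

```bash
python3 -m creep '[{"offset":[0,-0.3,4],"turn":0.3,"hand":-0.2},{"offset":[0,-0.4,8],"turn":0.3,"hand":-0.2},{"offset":[0,-0.4,12],"turn":0.3,"hand":-0.2},{"offset":[0,-0.4,14],"turn":0.3,"hand":-0.2},{"offset":[0,-0.4,14.4],"turn":0.3,"hand":-0.2},{"offset":[0,-0.4,14.4],"turn":0.3,"hand":-0.2}]'
python3 -m creep '[{"offset":[0.4,0,0],"turn":0,"hand":-0.2},{"offset":[0.8,0,0],"turn":0,"hand":-0.2},{"offset":[1.2,0,0],"turn":0,"hand":-0.2},{"offset":[1.6,0,0],"turn":0,"hand":-0.2},{"offset":[2,0,0],"turn":0,"hand":-0.2},{"offset":[2.4,0,0],"turn":0,"hand":-0.2},{"offset":[2.8,0,0],"turn":0,"hand":-0.2},{"offset":[3.2,0,0],"turn":0,"hand":-0.2},{"offset":[3.6,0,0],"turn":0,"hand":-0.2},{"offset":[4,0,0],"turn":0,"hand":-0.2},{"offset":[4,0,0],"turn":0,"hand":-0.2}]'
python3 -c "
from h import *
st()"
```

```text
clock: 9.8
ee_pos: [0.5266, 0.058, 0.0162]
tool_rot: [2.325, 2.088, 0.013]
ft_force: [0.4, -0.3, 0.3]
finger_gap: 0.601
clock: 10.9
ee_pos: [0.531, 0.0939, 0.0214]
tool_rot: [2.318, 2.087, 0.007]
ft_force: [-17.0, -23.7, 51.7]
finger_gap: 0.603
t 10.9 p [0.531  0.0939 0.0214] yaw 84.0 tilt [ 0.019 -0.013] F [-17.  -23.7  51.7] gap 0.603 q6 0.16
```

Run:
```python
from h import *
a=snap('top','t4')['frame'];b=snap('side','s4')['frame']
B=cv2.resize(b[190:360,130:330],(470,400),interpolation=cv2.INTER_CUBIC)
A=cv2.resize(a[150:260,110:280],(325,210),interpolation=cv2.INTER_CUBIC)
o=np.zeros((400,800,3),np.uint8);o[:,:470]=B;o[:210,472:797]=A
cv2.imwrite('pics/z4.png',np.clip(o*1.5,0,255).astype(np.uint8));st()
```

```text
t 11.0 p [0.531  0.0938 0.0214] yaw 83.98 tilt [ 0.019 -0.013] F [-17.9 -23.   51. ] gap 0.605 q6 0.16
```

View pics/z4.png

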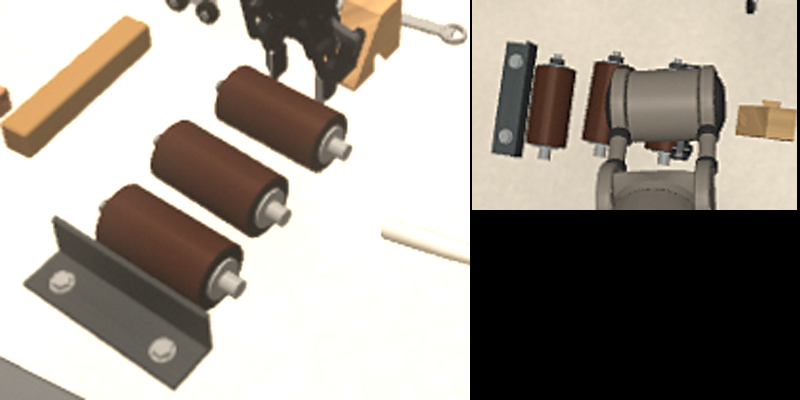

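Drum_c has only rolled about 1 cm and is jamming: the force on the fingers points up at about 60°. That line means a contact near z = 48 mm, above the drum's axis, so a wider part of the finger is bearing on the drum and locking it. I will back off, close the fingers more, and push with just the tips at axis height, watching the force.

```bash
python3 -m creep '[{"offset":[-0.6,0,0],"turn":0,"hand":-0.2},{"offset":[-1.2,0,0],"turn":0,"hand":0.3},{"offset":[-2,0,-0.5],"turn":0,"hand":0.3},{"offset":[-2,0,-0.6],"turn":0,"hand":0.3},{"offset":[-2,0,-0.6],"turn":0,"hand":0.3}]'
python3 -c "
from h import *
need(.530,.085,.028,84)"
```

```text
clock: 11.5
ee_pos: [0.5287, 0.0741, 0.0273]
tool_rot: [2.319, 2.087, 0.008]
ft_force: [0.2, -0.2, -0.8]
finger_gap: 0.347
t 11.5 p [0.5287 0.0741 0.0273] yaw 83.96 tilt [ 0.018 -0.013] F [ 0.2 -0.2 -0.8] gap 0.347 q6 0.12
offset cm [ 1.1   0.01 -0.08] turn -0.04
```

```bash
python3 -m creep '[{"offset":[0.5,0,0],"turn":0,"hand":0.3},{"offset":[1,0,0],"turn":0,"hand":0.3},{"offset":[1.4,0,0],"turn":0,"hand":0.3},{"offset":[1.7,0,0],"turn":0,"hand":0.3},{"offset":[2,0,0],"turn":0,"hand":0.3}]'
python3 -m creep '[{"offset":[0.3,0,0],"turn":0,"hand":0.3},{"offset":[0.6,0,0],"turn":0,"hand":0.3}]'
python3 -m creep '[{"offset":[0.3,0,0],"turn":0,"hand":0.3},{"offset":[0.6,0,0],"turn":0,"hand":0.3}]'
```

```text
clock: 12.0
ee_pos: [0.5308, 0.0945, 0.027]
tool_rot: [2.319, 2.087, 0.008]
ft_force: [0.2, 0.4, 0.1]
finger_gap: 0.351
clock: 12.2
ee_pos: [0.5316, 0.0996, 0.0284]
tool_rot: [2.316, 2.087, 0.006]
ft_force: [-7.1, -8.3, 20.6]
finger_gap: 0.351
clock: 12.4
ee_pos: [0.5322, 0.1047, 0.0303]
tool_rot: [2.314, 2.087, 0.005]
ft_force: [-7.9, -9.1, 25.7]
finger_gap: 0.354
```

Run:
```python
from h import *
s,R=st();F=np.array(s['ft_force']);M=np.array(s['wrist_torque']);print(M)
r=np.cross(F,M)/(F@F);print('line pt rel. ref',r, 'pitch',F@M/np.linalg.norm(F))
for t in np.arange(-.2,.21,.05):print((r+t*F/np.linalg.norm(F)).round(3))
a=snap('top','t5')['frame'];b=snap('side','s5')['frame']
B=cv2.resize(b[200:300,180:300],(600,500),interpolation=cv2.INTER_CUBIC)
A=cv2.resize(a[160:250,110:220],(200,164),interpolation=cv2.INTER_CUBIC)
o=np.zeros((500,800,3),np.uint8);o[:,:600]=B;o[:164,600:]=A
cv2.imwrite('pics/z5.png',np.clip(o*2.,0,255).astype(np.uint8))
```

```text
t 12.4 p [0.5322 0.1047 0.0303] yaw 84.09 tilt [ 0.019 -0.017] F [-7.9 -9.1 25.7] gap 0.354 q6 0.18
[-1.34209431  1.48519634  0.14915323]
line pt rel. ref [-0.04908159 -0.04135816 -0.02981593] pitch 0.03366100096063432
[ 0.007  0.023 -0.211]
[-0.007  0.007 -0.166]
[-0.021 -0.009 -0.12 ]
[-0.035 -0.025 -0.075]
[-0.049 -0.041 -0.03 ]
[-0.063 -0.057  0.015]
[-0.077 -0.073  0.061]
[-0.091 -0.089  0.106]
[-0.105 -0.106  0.151]
```

View pics/z5.png

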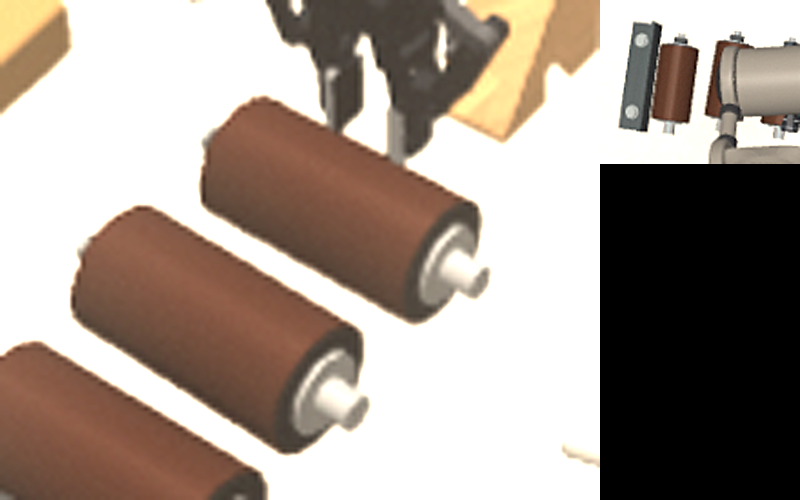

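The view shows the finger's wider link bearing high on drum_c while its tips are hidden behind the drum at (395,140). The wrench line gives the same: contact about 25–30 mm above the TCP. Finger pushing jams, so I'll push with the chock instead, using its upright back. That presses at axis height and keeps the gripper above the drum. First I back off and re-grip the chock.

```bash
python3 -m creep '[{"offset":[-0.5,0,0],"turn":0,"hand":0.3},{"offset":[-1.5,0,0],"turn":0,"hand":0.3},{"offset":[-3,0,-2],"turn":0,"hand":0.3},{"offset":[-3.5,0,-6],"turn":0,"hand":-1},{"offset":[-3.5,0,-10],"turn":0,"hand":-1},{"offset":[-6,0,-12.5],"turn":0,"hand":-1},{"offset":[-10,0,-12.5],"turn":0,"hand":-1},{"offset":[-13,0,-12.5],"turn":0,"hand":-1},{"offset":[-13.5,0,-12.5],"turn":0,"hand":-1},{"offset":[-13.5,0,-12.5],"turn":0,"hand":-1}]'
python3 - <<'E'
from h import *
need(.5184,-.0316,.037,84)
a=snap('top','t6');b=snap('side','s6')
hsv=cv2.cvtColor(a['frame'],cv2.COLOR_BGR2HSV)
m=(((hsv[...,0]<15)|(hsv[...,0]>170))&(hsv[...,1]>90)&(hsv[...,2]<110)).astype(np.uint8)
m[:165]=0;m[245:]=0;m[:,:130]=0;m[:,240:]=0
n,l,S,ce=cv2.connectedComponentsWithStats(m)
for i in range(1,n):
    if S[i,4]<200: continue
    cs,_=cv2.findContours((l==i).astype(np.uint8),cv2.RETR_EXTERNAL,cv2.CHAIN_APPROX_NONE)
    box=cv2.boxPoints(cv2.minAreaRect(cs[0]));P=onz(a,box,.032)
    L=[P[1]-P[0],P[2]-P[1]];L.sort(key=np.linalg.norm);w=L[1]*np.sign(L[1][0])
    print('drum',S[i,4],P.mean(0).round(4),[np.linalg.norm(q).round(4) for q in L],np.degrees(np.arctan2(w[1],w[0])))
E
```

```text
clock: 13.5
ee_pos: [0.5157, -0.0282, 0.1571]
tool_rot: [2.317, 2.085, 0.005]
ft_force: [-0.1, 0.1, 0.1]
finger_gap: 0.999
t 13.5 p [ 0.5157 -0.0282  0.1571] yaw 83.96 tilt [ 0.019 -0.016] F [-0.1  0.1  0.1] gap 0.999 q6 -0.08
offset cm [-0.14  0.06 12.02] turn -0.04
drum 844 [0.5435 0.2248 0.032 ] [np.float64(0.0614), np.float64(0.1215)] -7.400133323959814
drum 825 [0.5366 0.3148 0.032 ] [np.float64(0.0619), np.float64(0.121)] -5.085072064496247
drum 851 [0.5348 0.1328 0.032 ] [np.float64(0.0609), np.float64(0.1222)] -6.288659321133226
```

```bash
python3 -m creep '[{"offset":[-0.1,0.1,4],"turn":0,"hand":-1},{"offset":[-0.1,0.1,8],"turn":0,"hand":-1},{"offset":[-0.1,0.1,11],"turn":0,"hand":-1},{"offset":[-0.1,0.1,12],"turn":0,"hand":-1},{"offset":[-0.1,0.1,12],"turn":0,"hand":1},{"offset":[-0.1,0.1,12],"turn":0,"hand":1},{"offset":[-0.1,0.1,12],"turn":0,"hand":1},{"offset":[-0.1,0.1,12],"turn":0,"hand":1},{"offset":[-0.1,0.1,12],"turn":0,"hand":1},{"offset":[-0.1,0.1,12],"turn":0,"hand":1},{"offset":[-0.1,0.1,12],"turn":0,"hand":1},{"offset":[-0.1,0.1,12],"turn":0,"hand":1}]'
python3 -m creep '[{"offset":[0,0,-2],"turn":0,"hand":1},{"offset":[0,0,-5],"turn":0,"hand":1},{"offset":[1,0,-8],"turn":0,"hand":1},{"offset":[3,0,-10],"turn":0,"hand":1},{"offset":[5,0,-10],"turn":-8,"hand":1},{"offset":[7,0,-10],"turn":-16,"hand":1},{"offset":[7,0,-10],"turn":-24,"hand":1},{"offset":[7,0,-10],"turn":-32,"hand":1},{"offset":[7,0,-10],"turn":-40,"hand":1},{"offset":[7,0,-10],"turn":-48,"hand":1},{"offset":[7,0,-10],"turn":-56,"hand":1},{"offset":[7,0,-10],"turn":-64,"hand":1}]'
python3 -m creep '[{"offset":[0,0,0],"turn":-8,"hand":1},{"offset":[0,0,0],"turn":-16,"hand":1},{"offset":[0,0,0],"turn":-24,"hand":1},{"offset":[0,0,0],"turn":-32,"hand":1},{"offset":[0,0,0],"turn":-40,"hand":1},{"offset":[0,0,0],"turn":-48,"hand":1},{"offset":[0,0,0],"turn":-56,"hand":1},{"offset":[0,0,0],"turn":-64,"hand":1},{"offset":[0,0,0],"turn":-72,"hand":1},{"offset":[0,0,0],"turn":-80,"hand":1},{"offset":[0,0,0],"turn":-88,"hand":1},{"offset":[0,0,0],"turn":-96,"hand":1}]'
python3 -c "
from h import *
need(.526,.045,.042,264)"
```

```text
clock: 14.8
ee_pos: [0.5206, -0.0298, 0.0392]
tool_rot: [2.312, 2.085, 0.01]
ft_force: [0.3, 0.3, 6.6]
finger_gap: 0.517
clock: 16.0
ee_pos: [0.5253, 0.0415, 0.1386]
tool_rot: [0.847, 2.997, -0.015]
ft_force: [0.0, -1.3, -2.1]
finger_gap: 0.514
clock: 17.2
ee_pos: [0.5251, 0.0415, 0.1391]
tool_rot: [-1.676, 2.644, -0.042]
ft_force: [-0.9, 0.7, -2.7]
finger_gap: 0.512
t 17.2 p [0.5251 0.0415 0.1391] yaw -115.25 tilt [ 0.024 -0.016] F [-0.9  0.7 -2.7] gap 0.512 q6 -2.75
offset cm [-0.41  0.34  9.7 ] turn -19.25
```

```bash
python3 -m creep '[{"offset":[-0.8,0.3,0],"turn":-8,"hand":1},{"offset":[-0.8,0.3,0],"turn":-16,"hand":1},{"offset":[-0.8,0.3,0],"turn":-19.2,"hand":1},{"offset":[-0.8,0.3,4],"turn":-19.2,"hand":1},{"offset":[-0.8,0.3,8],"turn":-19.2,"hand":1},{"offset":[-0.8,0.3,9.3],"turn":-19.2,"hand":1},{"offset":[-0.8,0.3,9.6],"turn":-19.2,"hand":1},{"offset":[-0.8,0.3,9.6],"turn":-19.2,"hand":1}]'
python3 - <<'E'
from h import *
need(.526,.05,.043,264)
b=snap('side','s7')['frame']
B=cv2.resize(b[170:330,150:340],(760,600)[:2],interpolation=cv2.INTER_CUBIC)[:600]
cv2.imwrite('pics/z7.png',np.clip(B*1.6,0,255).astype(np.uint8))
E
```

```text
clock: 18.0
ee_pos: [0.5282, 0.0484, 0.0434]
tool_rot: [-2.096, 2.33, -0.044]
ft_force: [0.2, 0.1, -2.2]
finger_gap: 0.522
t 18.0 p [0.5282 0.0484 0.0434] yaw -96.07 tilt [ 0.024 -0.016] F [ 0.2  0.1 -2.2] gap 0.522 q6 -3.07
offset cm [-0.14  0.24  0.03] turn -0.07
```

View pics/z7.png

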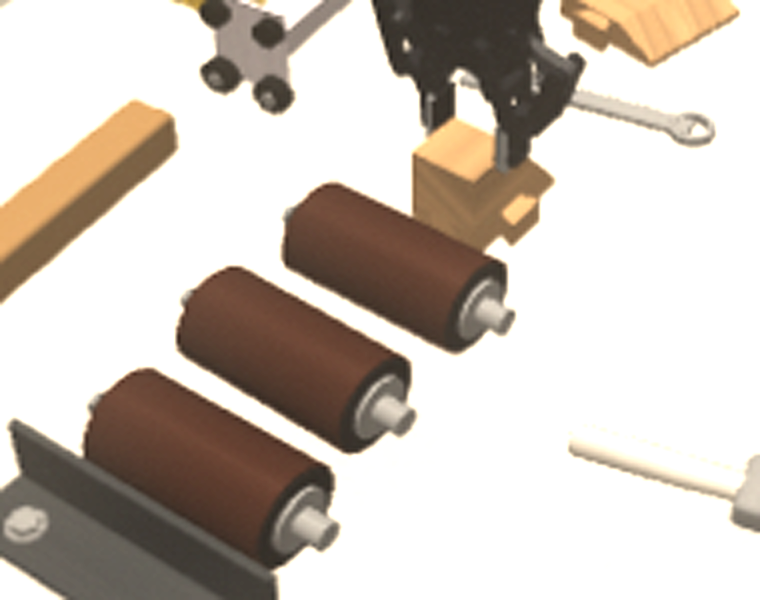

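The chock is held upright at (470,190), its back facing drum_c at (395,265), and the gripper is clear above the drum. Next I push gently, watching the force.

```bash
python3 -m creep '[{"offset":[-0.5,0.2,0],"turn":0,"hand":1},{"offset":[-1,0.2,0],"turn":0,"hand":1},{"offset":[-1.5,0.2,0],"turn":0,"hand":1},{"offset":[-2,0.2,0],"turn":0,"hand":1},{"offset":[-2.3,0.2,0],"turn":0,"hand":1},{"offset":[-2.6,0.2,0],"turn":0,"hand":1},{"offset":[-2.9,0.2,0],"turn":0,"hand":1},{"offset":[-3.2,0.2,0],"turn":0,"hand":1}]' | grep -E 'clock|pos|force'
for i in 1 2; do python3 -m creep '[{"offset":[-0.3,0,0],"turn":0,"hand":1},{"offset":[-0.6,0,0],"turn":0,"hand":1},{"offset":[-0.9,0,0],"turn":0,"hand":1}]'| grep -E 'pos|force'; done
```

```text
clock: 18.85
ee_pos: [0.5302, 0.0806, 0.0435]
ft_force: [0.6, 0.9, -1.8]
ee_pos: [0.5312, 0.0897, 0.0434]
ft_force: [-0.8, -0.7, -2.0]
ee_pos: [0.5322, 0.0986, 0.0433]
ft_force: [0.6, -0.3, -1.4]
```

```bash
for i in 1 2 3; do python3 -m creep '[{"offset":[-0.3,0,0],"turn":0,"hand":1},{"offset":[-0.6,0,0],"turn":0,"hand":1}]'| grep -E 'pos|force'; done; python3 -c "
from h import *
st()"
```

```text
ee_pos: [0.5328, 0.1049, 0.0432]
ft_force: [-0.9, -1.0, -2.7]
ee_pos: [0.5335, 0.1112, 0.0431]
ft_force: [-0.2, 0.4, -3.3]
ee_pos: [0.5341, 0.1175, 0.043]
ft_force: [-0.4, -0.2, -2.4]
t 20.05 p [0.5341 0.1175 0.043 ] yaw -96.06 tilt [ 0.025 -0.017] F [-0.4 -0.2 -2.4] gap 0.518 q6 -2.93
```

```bash
for i in 1 2 3; do python3 -m creep '[{"offset":[-0.2,0,0],"turn":0,"hand":1},{"offset":[-0.4,0,0],"turn":0,"hand":1}]'| grep -E 'pos|force'; done
python3 - <<'E'
from h import *
s,R=st();b=snap('side','s8')['frame'];a=snap('top','t8')['frame']
B=cv2.resize(b[190:360,130:330],(500,425),interpolation=cv2.INTER_CUBIC)
A=cv2.resize(a[160:250,110:220],(300,245),interpolation=cv2.INTER_CUBIC)
o=np.zeros((425,800,3),np.uint8);o[:,:500]=B;o[:245,500:]=A
cv2.imwrite('pics/z8.png',np.clip(o*1.7,0,255).astype(np.uint8))
E
```

```text
ee_pos: [0.5346, 0.1213, 0.043]
ft_force: [-0.7, -2.6, -1.9]
ee_pos: [0.535, 0.1254, 0.0429]
ft_force: [0.2, -1.4, -1.6]
ee_pos: [0.5355, 0.1296, 0.0429]
ft_force: [-0.1, -0.7, -2.5]
t 20.65 p [0.5355 0.1296 0.0429] yaw -96.07 tilt [ 0.025 -0.017] F [-0.1 -0.7 -2.5] gap 0.52 q6 -2.91
```

View pics/z8.png

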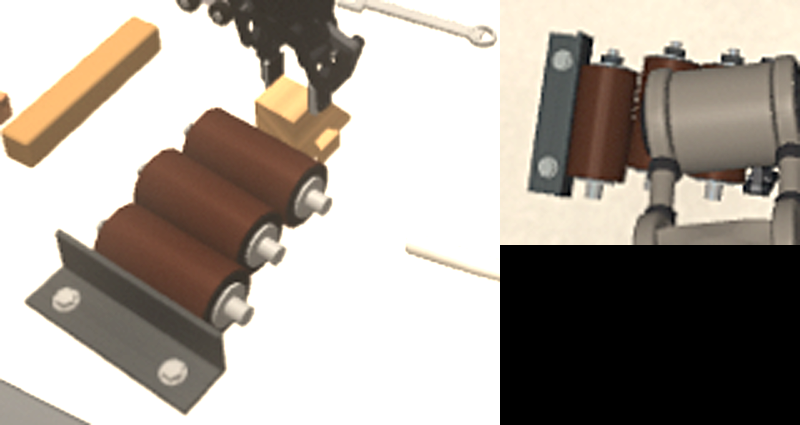

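The drums at (255,160), (210,205) and (170,260) are nearly closed up. Small gaps remain, for example between a and b at (635,95) in the top inset. I keep pushing in small steps until the force rises.

```bash
for i in 1 2 3 4; do python3 -m creep '[{"offset":[-0.2,0,0],"turn":0,"hand":1},{"offset":[-0.3,0,0],"turn":0,"hand":1}]'| grep -E 'pos|force'; done
```

```text
ee_pos: [0.5358, 0.1327, 0.0429]
ft_force: [-1.3, -5.2, 0.4]
ee_pos: [0.5362, 0.1339, 0.0432]
ft_force: [-0.8, -12.9, 3.4]
ee_pos: [0.5365, 0.1343, 0.0435]
ft_force: [-2.3, -15.2, 3.7]
ee_pos: [0.5366, 0.1345, 0.0437]
ft_force: [-1.6, -16.7, 4.2]
```

```bash
python3 -c "
from h import *
st()"
```

```text
t 21.55 p [0.5366 0.1345 0.0437] yaw -95.92 tilt [ 0.024 -0.029] F [ -1.6 -16.7   4.2] gap 0.517 q6 -2.89
```

```bash
for i in 1 2; do python3 -m creep '[{"offset":[-0.3,0,0],"turn":0,"hand":1},{"offset":[-0.4,0,0],"turn":0,"hand":1},{"offset":[-0.4,0,0],"turn":0,"hand":1}]'| grep -E 'pos|force'; done
python3 -m creep '[{"offset":[0.5,0,0],"turn":0,"hand":1},{"offset":[1,0,0],"turn":0,"hand":1},{"offset":[3,0,-1],"turn":0,"hand":1},{"offset":[6,0,-4],"turn":0,"hand":1},{"offset":[7,0,-9],"turn":8,"hand":1},{"offset":[7,0,-10],"turn":16,"hand":1},{"offset":[7,0,-10],"turn":24,"hand":1},{"offset":[7,0,-10],"turn":32,"hand":1},{"offset":[7,0,-10],"turn":40,"hand":1},{"offset":[7,0,-10],"turn":48,"hand":1},{"offset":[7,0,-10],"turn":56,"hand":1},{"offset":[7,0,-10],"turn":64,"hand":1}]'
python3 - <<'E'
from h import *
st();a=snap('top','t9');snap('side','s9')
hsv=cv2.cvtColor(a['frame'],cv2.COLOR_BGR2HSV)
m=(((hsv[...,0]<15)|(hsv[...,0]>170))&(hsv[...,1]>90)&(hsv[...,2]<110)).astype(np.uint8)
m[:165]=0;m[245:]=0;m[:,:130]=0;m[:,240:]=0
n,l,S,ce=cv2.connectedComponentsWithStats(m)
for i in range(1,n):
    if S[i,4]<200: continue
    cs,_=cv2.findContours((l==i).astype(np.uint8),cv2.RETR_EXTERNAL,cv2.CHAIN_APPROX_NONE)
    box=cv2.boxPoints(cv2.minAreaRect(cs[0]));P=onz(a,box,.032)
    L=[P[1]-P[0],P[2]-P[1]];L.sort(key=np.linalg.norm);w=L[1]*np.sign(L[1][0])
    print('drum',S[i],P.mean(0).round(4),[np.linalg.norm(q).round(4) for q in L],np.degrees(np.arctan2(w[1],w[0])))
A=cv2.resize(a['frame'][165:245,115:235],(800,533),interpolation=cv2.INTER_CUBIC)
cv2.imwrite('pics/z9.png',np.clip(A*1.7,0,255).astype(np.uint8))
E
```

```text
ee_pos: [0.5368, 0.1349, 0.0441]
ft_force: [-3.1, -17.5, 4.1]
ee_pos: [0.537, 0.1359, 0.0445]
ft_force: [-2.4, -16.4, 4.6]
clock: 23.35
ee_pos: [0.5277, 0.0707, 0.1468]
tool_rot: [-0.539, 3.08, -0.065]
ft_force: [0.4, -0.4, -2.3]
finger_gap: 0.517
t 23.35 p [0.5277 0.0707 0.1468] yaw -160.13 tilt [ 0.021 -0.039] F [ 0.4 -0.4 -2.3] gap 0.517 q6 -1.88
drum [ 134  181   47   46 1635] [0.5428 0.2971 0.032 ] [np.float64(0.1349), np.float64(0.1362)] 89.67163320623497
```

View pics/z9.png

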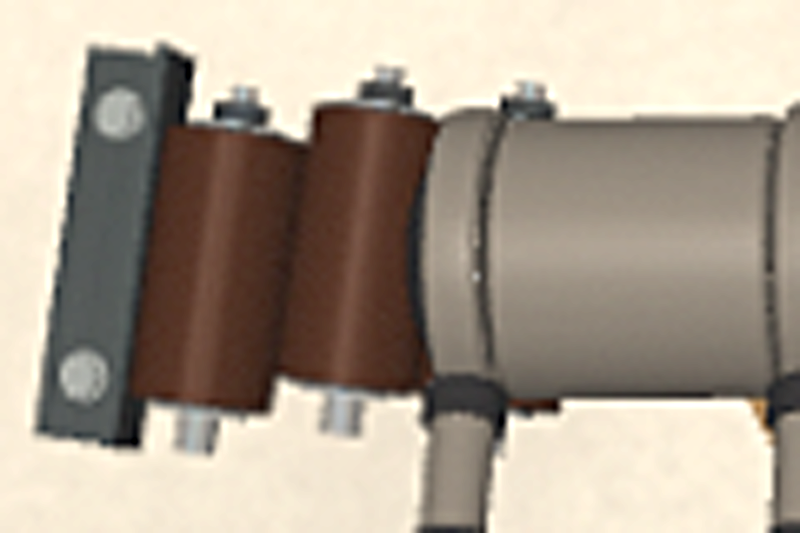

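Drum_a lies on the stop's face near (165,250). The nuts sit at (241,105), (386,85) and (528,100), evenly spaced by one diameter, so the row is closed up. Now I work out the final chock pose.

Run:
```python
from h import *
a=load('t9');f=lambda p:np.array(p,float)/(800/120)+[115,165]
N=onz(a,f([(241,105),(386,85),(528,100)]),.032);H=onz(a,f([(197,430),(341,415)]),.032)
print(N.round(4),H.round(4));print([np.degrees(np.arctan2(*(N[i]-H[i])[[1,0]])) for i in(0,1)])
# sleeve corners a,b : nut end L,R ; shank end L,R
c=onz(a,f([(170,125),(308,140),(272,412),(132,395),(315,103),(440,122),(280,380)]),.032);print(c.round(4))
# sanity: initial-image nut/shank of drum c in crop C scale 3.583
t=load('t0');g=lambda p:np.array(p,float)/(430/120)+[115,165]
q=onz(t,g([(376,382-313),(351,560-313)]),.032);print('c0',q.round(4),q.mean(0))
st()
```

```text
[[0.6094 0.317  0.032 ]
 [0.6196 0.2517 0.032 ]
 [0.6143 0.1879 0.032 ]] [[0.4645 0.331  0.032 ]
 [0.4731 0.2663 0.032 ]]
[np.float64(-5.507701526828728), np.float64(-5.668748661542503)]
[[0.5997 0.3491 0.032 ]
 [0.5944 0.2859 0.032 ]
 [0.4735 0.2973 0.032 ]
 [0.479  0.3612 0.032 ]
 [0.611  0.2834 0.032 ]
 [0.6037 0.2268 0.032 ]
 [0.4877 0.2943 0.032 ]]
c0 [[0.6034 0.1114 0.032 ]
 [0.4576 0.1274 0.032 ]] [0.53051393 0.11941619 0.032     ]
t 23.45 p [0.5277 0.0706 0.1468] yaw -159.87 tilt [ 0.021 -0.039] F [ 0.5 -0.2 -1.7] gap 0.518 q6 -1.89
```

```bash
python3 -m creep '[{"offset":[0,0,0],"turn":8.3,"hand":1},{"offset":[0,0,0],"turn":16.6,"hand":1},{"offset":[0,0,0],"turn":24.9,"hand":1},{"offset":[0,0,0],"turn":33.2,"hand":1},{"offset":[0,0,0],"turn":41.5,"hand":1},{"offset":[0,0,0],"turn":49.8,"hand":1},{"offset":[0,0,0],"turn":58.1,"hand":1},{"offset":[0,0,0],"turn":66.4,"hand":1},{"offset":[0,0,0],"turn":74.7,"hand":1},{"offset":[0,0,0],"turn":83,"hand":1},{"offset":[0,0,0],"turn":91.3,"hand":1},{"offset":[0,0,0],"turn":99.6,"hand":1}]' | grep pos
python3 -m creep '[{"offset":[0,0,0],"turn":8,"hand":1},{"offset":[0,0,0],"turn":16.1,"hand":1},{"offset":[0,0,0],"turn":16.1,"hand":1}]' | grep pos
python3 -c "
from h import *
need(.532,.075,.042,84.4)"
```

```text
ee_pos: [0.5276, 0.0709, 0.1467]
ee_pos: [0.5275, 0.0712, 0.1466]
t 24.95 p [0.5275 0.0712 0.1466] yaw 84.44 tilt [ 0.021 -0.038] F [-1.1 -0.  -2.3] gap 0.514 q6 0.13
offset cm [ 0.8   0.15 10.44] turn 0.04
```

```bash
python3 -m creep '[{"offset":[0.8,0.15,4],"turn":0,"hand":1},{"offset":[0.8,0.15,8],"turn":0,"hand":1},{"offset":[0.8,0.15,10],"turn":0,"hand":1},{"offset":[0.8,0.15,10.4],"turn":0,"hand":1},{"offset":[0.8,0.15,10.4],"turn":0,"hand":1}]' | grep -E 'pos|force'
for i in 1 2 3 4; do python3 -m creep '[{"offset":[0,0,0.1],"turn":0,"hand":1},{"offset":[0,0,0.1],"turn":0,"hand":1}]' | grep -E 'pos|force'; done
```

```text
ee_pos: [0.532, 0.0751, 0.0423]
ft_force: [0.2, 0.5, -3.0]
ee_pos: [0.533, 0.0751, 0.0426]
ft_force: [0.1, -0.1, -2.4]
ee_pos: [0.5336, 0.0751, 0.0424]
ft_force: [-0.0, -1.0, -2.2]
ee_pos: [0.5337, 0.0751, 0.0416]
ft_force: [-1.1, -0.4, -1.8]
ee_pos: [0.5336, 0.075, 0.0404]
ft_force: [0.5, -1.1, -2.2]
```

```bash
for i in 1 2 3; do python3 -m creep '[{"offset":[0,0,0.1],"turn":0,"hand":1},{"offset":[0,0,0.1],"turn":0,"hand":1}]' | grep -E 'pos|force'; done
```

```text
ee_pos: [0.5337, 0.075, 0.0394]
ft_force: [0.1, -0.6, -1.8]
ee_pos: [0.5339, 0.075, 0.0393]
ft_force: [-2.1, -0.0, 6.3]
ee_pos: [0.5339, 0.075, 0.0393]
ft_force: [-2.5, 0.5, 7.4]
```

```bash
python3 -m creep '[{"offset":[0.4,0,-0.1],"turn":0,"hand":1},{"offset":[0.8,0,-0.1],"turn":0,"hand":1},{"offset":[1.2,0,-0.1],"turn":0,"hand":1},{"offset":[1.6,0,-0.1],"turn":0,"hand":1},{"offset":[2,0,-0.1],"turn":0,"hand":1},{"offset":[2.4,0,-0.1],"turn":0,"hand":1},{"offset":[2.7,0,-0.1],"turn":0,"hand":1},{"offset":[2.9,0,-0.1],"turn":0,"hand":1}]' | grep -E 'pos|force'
for i in 1 2; do python3 -m creep '[{"offset":[0.1,0,0],"turn":0,"hand":1},{"offset":[0.2,0,0],"turn":0,"hand":1}]' | grep -E 'pos|force'; done
python3 -c "
from h import *
need(.5353,.1105,.039,84.4)"
```

```text
ee_pos: [0.5367, 0.1041, 0.0394]
ft_force: [-0.0, -1.3, 1.3]
ee_pos: [0.5369, 0.1061, 0.0394]
ft_force: [0.4, -1.5, -0.5]
ee_pos: [0.5372, 0.108, 0.0394]
ft_force: [0.1, -2.8, -0.2]
t 28.05 p [0.5372 0.108  0.0394] yaw 84.77 tilt [ 0.026 -0.038] F [ 0.1 -2.8 -0.2] gap 0.518 q6 0.21
offset cm [ 0.23 -0.21  0.03] turn 0.37
```

```bash
for i in 1 2 3 4; do python3 -m creep '[{"offset":[0.1,0,0],"turn":0.1,"hand":1},{"offset":[0.1,0,0],"turn":0.1,"hand":1}]' | grep -E 'pos|force'; done
```

```text
ee_pos: [0.5373, 0.1091, 0.0394]
ft_force: [-1.7, -0.7, -0.6]
ee_pos: [0.5374, 0.1102, 0.0394]
ft_force: [-0.2, -0.6, -0.5]
ee_pos: [0.5376, 0.1113, 0.0394]
ft_force: [-0.7, -0.7, 0.7]
ee_pos: [0.5377, 0.1124, 0.0394]
ft_force: [0.1, -1.9, 0.6]
```

```bash
for i in 1 2 3 4 5; do python3 -m creep '[{"offset":[0.1,0,0],"turn":0,"hand":1},{"offset":[0.1,0,0],"turn":0,"hand":1}]' | grep -E 'pos|force'; done; python3 -c "
from h import *
st()"
```

```text
ee_pos: [0.5379, 0.1135, 0.0394]
ft_force: [-0.1, -1.3, 1.5]
ee_pos: [0.538, 0.1146, 0.0394]
ft_force: [-0.0, -1.4, 0.9]
ee_pos: [0.5382, 0.1158, 0.0394]
ft_force: [0.3, -1.4, 1.2]
ee_pos: [0.5383, 0.1164, 0.0395]
ft_force: [-0.9, -4.7, 2.4]
ee_pos: [0.5384, 0.1167, 0.0397]
ft_force: [-1.3, -6.7, 4.2]
t 29.85 p [0.5384 0.1167 0.0397] yaw 84.38 tilt [ 0.027 -0.039] F [-1.3 -6.7  4.2] gap 0.516 q6 0.23
```

```bash
for i in 1 2 3; do python3 -m creep '[{"offset":[0.15,0,0],"turn":0,"hand":1},{"offset":[0.15,0,0],"turn":0,"hand":1}]' | grep -E 'pos|force'; done
python3 - <<'E'
from h import *
st();t=snap('top','t10');snap('side','s10')
E
```

```text
ee_pos: [0.5384, 0.1171, 0.0399]
ft_force: [-1.7, -8.1, 4.1]
ee_pos: [0.5384, 0.1173, 0.0401]
ft_force: [-2.0, -8.1, 4.4]
ee_pos: [0.5385, 0.1175, 0.0403]
ft_force: [-1.2, -9.7, 4.9]
t 30.45 p [0.5385 0.1175 0.0403] yaw 84.4 tilt [ 0.026 -0.045] F [-1.2 -9.7  4.9] gap 0.521 q6 0.24
```

```bash
python3 -m creep '[{"offset":[0,0,0],"turn":0,"hand":0.8},{"offset":[0,0,0],"turn":0,"hand":0},{"offset":[0,0,0],"turn":0,"hand":-1},{"offset":[0,0,0],"turn":0,"hand":-1},{"offset":[0,0,0],"turn":0,"hand":-1},{"offset":[0,0,0],"turn":0,"hand":-1},{"offset":[0,0,0],"turn":0,"hand":-1},{"offset":[0,0,-1],"turn":0,"hand":-1},{"offset":[0,0,-3],"turn":0,"hand":-1},{"offset":[0,0,-6],"turn":0,"hand":-1},{"offset":[0,0,-10],"turn":0,"hand":-1}]'
python3 -m creep '[{"offset":[-3,0,-3],"turn":0,"hand":-1},{"offset":[-7,-3,-5],"turn":0,"hand":-1},{"offset":[-12,-6,-5],"turn":0,"hand":-1},{"offset":[-16,-10,-5],"turn":0,"hand":-1},{"offset":[-20,-13,-5],"turn":0,"hand":-1},{"offset":[-24,-16,-5],"turn":0,"hand":-1},{"offset":[-28,-16,-5],"turn":0,"hand":-1},{"offset":[-28,-16,-5],"turn":0,"hand":-1}]'
python3 - <<'E'
from h import *
st();a=snap('top','t11')['frame'];b=snap('side','s11')['frame']
A=cv2.resize(a[165:245,115:265],(800,427),interpolation=cv2.INTER_CUBIC)[:300+100]
B=cv2.resize(b[205:355,130:330],(267,200),interpolation=cv2.INTER_CUBIC)
A=cv2.resize(a[165:245,125:245],(420,280),interpolation=cv2.INTER_CUBIC)
B=cv2.resize(b[180:360,130:330],(620,558),interpolation=cv2.INTER_CUBIC)
o=np.zeros((600,800,3),np.uint8);A=cv2.resize(a[165:240,125:230],(420,300),interpolation=cv2.INTER_CUBIC)
o[:300,:420]=A;o[:300,420:]=cv2.resize(a[90:250,60:390],(380,184),interpolation=cv2.INTER_CUBIC)[0:1].repeat(300,0)*0
o[:184,420:]=cv2.resize(a[90:250,60:390],(380,184),interpolation=cv2.INTER_AREA)
o[300:,:]=0;o[200:600,430:]=cv2.resize(b[200:360,132:280],(370,400),interpolation=cv2.INTER_CUBIC)
o[300:600,:420]=cv2.resize(b[100:250,230:400],(420,300)[:2],interpolation=cv2.INTER_CUBIC)
cv2.imwrite('pics/z11.png',np.clip(o*1.6,0,255).astype(np.uint8))
E
```

```text
clock: 31.65
ee_pos: [0.5348, 0.1219, 0.1406]
tool_rot: [2.291, 2.078, -0.021]
ft_force: [0.5, 0.0, 0.7]
finger_gap: 1.001
clock: 32.45
ee_pos: [0.3457, -0.1432, 0.1996]
tool_rot: [2.295, 2.068, -0.022]
ft_force: [0.3, 1.0, -0.1]
finger_gap: 1.0
t 32.45 p [ 0.3457 -0.1432  0.1996] yaw 84.01 tilt [ 0.024 -0.048] F [ 0.3  1.  -0.1] gap 1.0 q6 -0.46
```

View pics/z11.png

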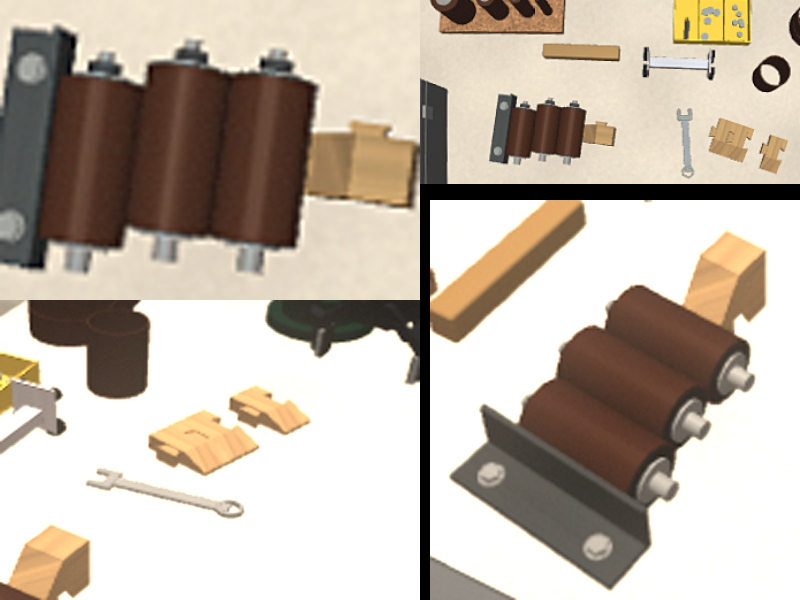

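The last view shows the three drums touching each other and the stop, with the chock upright against drum_c near (310,160), slope towards it. The low chocks, spanner, stick, sleeve and frame look undisturbed. I make one numeric check of squareness and contact.

Run:
```python
from h import *
a=load('t11');f=lambda p:np.array(p,float)/4+[125,165]
N=onz(a,f([(106,65),(193,53),(276,62)]),.032);H=onz(a,f([(77,258),(164,247),(250,258)]),.032)
for i in range(3):
    w=N[i]-H[i];print('drum axis mid',((N[i]+H[i])/2).round(4),np.degrees(np.arctan2(w[1],w[0])).round(2))
hsv=cv2.cvtColor(a['frame'],cv2.COLOR_BGR2HSV);roi=np.zeros(hsv.shape[:2],np.uint8);roi[190:222,200:235]=1
m=((hsv[...,0]>8)&(hsv[...,0]<25)&(hsv[...,1]>85)&(roi>0))
v=hsv[...,2];thr,_=cv2.threshold(v[m].reshape(-1,1),0,255,cv2.THRESH_OTSU);print('otsu',thr,m.sum())
top=(m&(v>thr)).astype(np.uint8);top=cv2.morphologyEx(top,cv2.MORPH_OPEN,np.ones((5,5)))
for nm,M in(('top',top),('all',cv2.morphologyEx(m.astype(np.uint8),cv2.MORPH_OPEN,np.ones((7,7))))):
    cs,_=cv2.findContours(M,cv2.RETR_EXTERNAL,cv2.CHAIN_APPROX_NONE);c=max(cs,key=cv2.contourArea)
    r=cv2.minAreaRect(c);P=onz(a,cv2.boxPoints(r),.075);e=P[1]-P[0];g=P[2]-P[1]
    print(nm,P.mean(0).round(4),np.linalg.norm(e).round(4),np.linalg.norm(g).round(4),np.degrees(np.arctan2(e[1],e[0])).round(1))
u=np.array([-.0976,-.9952])
print('grip-based origin',np.array([.5385,.1175])-.0185*u)
```

```text
drum axis mid [0.5362 0.3239 0.032 ] -6.37
drum axis mid [0.5464 0.2587 0.032 ] -6.42
drum axis mid [0.5406 0.1955 0.032 ] -5.62
otsu 79.0 504
top [0.5382 0.1209 0.075 ] 0.0713 0.0539 -88.7
all [0.5382 0.1209 0.075 ] 0.077 0.0539 -88.7
grip-based origin [0.5403056 0.1359112]
```

Run:
```python
from h import *
a=load('t11');G=cv2.cvtColor(a['frame'],cv2.COLOR_BGR2HSV)[...,1].astype(float)
def edge(line):  # subpixel half-level crossing from wood (high sat) to bench
    h=(line[:3].mean()+line[-3:].mean())/2;i=np.where((line[:-1]>=h)&(line[1:]<h))[0][0];return i+(line[i]-h)/(line[i]-line[i+1])
lo=np.array([(c,210+edge(G[210:224,c])) for c in range(214,226)])
bk=np.array([(222+edge(G[r,222:236]),r) for r in range(203,214)])
for nm,p,k in(('low side edge',lo,0),('back edge',bk,1)):
    P=onz(a,p,.075);vx,vy,x,y=cv2.fitLine(P[:,:2].astype(np.float32),cv2.DIST_HUBER,0,.001,.001).ravel()
    print(nm,x,y,np.degrees(np.arctan2(vy,vx)).round(2))
print('image low-edge pts',lo[[0,-1]].round(1),bk[[0,-1]].round(1))
```

```text
low side edge 0.50999564 0.10520223 81.46
back edge 0.5329273 0.08080258 -5.49
image low-edge pts [[214.  214.6]
 [225.  216.6]] [[229.2 203. ]
 [227.9 213. ]]
```

Run:
```python
from h import *
for nm in('t10','t11'):
    a=load(nm);V=cv2.cvtColor(a['frame'],cv2.COLOR_BGR2GRAY).astype(float)
    try:
        p=[]
        for r in list(range(188,196))+list(range(216,223)):
            L=V[r,193:212];h=(L.min()+L[-3:].mean())/2;i=np.where((L[:-1]<h)&(L[1:]>=h))[0][-1];p.append((193+i+(h-L[i])/(L[i+1]-L[i]),r))
        P=onz(a,np.array(p),.027);vx,vy,x,y=cv2.fitLine(P[:,:2].astype(np.float32),cv2.DIST_HUBER,0,.001,.001).ravel()
        ax=y+.0316+ (0.54-x)*vy/vx
        print(nm,'yaw',np.degrees(np.arctan2(vy,vx)),'axis y at x=.54:',ax, 'axis-to-back mm',1000*(ax-(.0808+(.54-.533)*-.0957))*.995)
    except Exception as e: print(nm,e)
```

```text
t10 index -1 is out of bounds for axis 0 with size 0
t11 yaw -5.6780553 axis y at x=.54: 0.19659011 axis-to-back mm 115.87771
```

The silhouette edge at the chock's back is its foot (z = 0), not its top, because the camera sees the back face. Corrected for that, the foot is at y = 0.0866, which puts the drum axis 110 mm from the back. In contact it should be 66 + 45 = 111 mm, so the chock is touching. The back edge is at −5.5° and the drum at −5.7°, so it is square. Handing in.

```bash
python3 -c "
from rig import *
print(finish_job())"
```

```text
the job is handed in; nothing more can be done
None
```

The job is handed in at about 32.5 s on the robot's clock. The three drums are rolled up against the bench stop. The tall chock stands against the last one with its slope towards the drum. I lifted the chock straight up out of the strip, and the low chocks stayed standing.

**How it went**
- I parked the chock behind the drums and first tried rolling drum_c with the fingers. That jammed: a wider part of the finger pressed on the drum from above, with about 51 N upward and 59 N in all at the wrist. If that counts as the gripper's body pressing, it is over the 40 N limit. I could not tell whether it does.
- I backed off and tried once more with the fingers raised, and it jammed again at about 28 N. I then rolled the drums with the chock's upright back, and the force levelled off at about 17 N with the row closed up.
- I turned the chock round, set it on the bench and slid it against drum_c until the force reached about 10 N. Then I let go and moved the arm clear.

**Last checks**
- **Row:** the drum axes are about 64 mm apart, and the pictures show drum_a against the stop.
- **Contact:** drum_c's axis is about 110 mm from the chock's back, against 111 mm expected if they touch.
- **Squareness:** the chock's back edge and drum_c agree to about 0.2°, and the chock is within a few millimetres of the middle of the drum's length.
- **Disagreements:** the position worked out from the grip put the chock about 6 mm closer to drum_c than it can be. One side edge of the chock read about 3° out of square. I put both down to measurement error.
- **Other objects:** the spanner, stick, sleeve, frame part and low chocks look undisturbed in the last picture.

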